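Draw the shoe rack's extension tight with its draw latch

ROBOT

A 6-joint arm with a two-finger parallel gripper is mounted at the origin on the work surface. World frame = base frame: x ahead of the robot, y to its left, z up, the work surface at z = 0. Lengths are in mm, angles in rad, forces in N, time in s.
With the tool pointing down it reaches from about 350 to 850 mm from the base axis. Payload 8.1 kg.
Tool frame: the origin (TCP) lies at the very end of the fingers, on their centre line; the grasp point (between the pads) lies 19 mm behind it; z points along the fingers, y is the line along which they close (so a half turn about z gives the same grasp; the last joint's range is limited). The gripper opens to 85 mm and grips with 20 to 120 N. Pads are 22 mm wide; open, the fingers measure 114 mm over their backs; the gripper's body (76 mm by 85 mm) begins 54 mm behind the grasp point. The pads swing forward as they close: fully open they stand 13 mm farther back than shut.
Start: joints at [1.127, 0.13, 1.488, -0, 1.523, -0.085], TCP at [210.669, 561.804, 231.292] pointing down, gripper open.
Joint ranges: [-2.96, 2.96], [-0.89, 2.26], [0.02, 2.5], [-1.34, 4.48], [0, 2.73], [-2.66, 2.66]. Speed limits (rad/s): [2.39, 2.39, 2.79, 3.14, 3.14, 3.14].

INTERFACE

Orientations are given as a rotation vector (axis times angle).
In Python, from bench import * gives the robot as it stands.
- The arm moves only by the shell command python3 -m jog 'ROWS' [FORCE]. ROWS is text: rows parted by semicolons, each of 7 numbers parted by spaces: the shift along the tool's x, y, z in m, then the turn, a rotation vector about the tool's x, y, z in degrees, then the opening, from 0 (shut) to 1 (fully open). A call has 1 to 20 rows; each row shifts and turns the commanded pose from where the row before left it, along the tool's axes as they then stand; what a row does not reach is not made up. A row lasts 1/8 s, in which the tool goes at most 62.5 mm and 10.7 degrees, less where a joint would pass 70% of its speed; a pose out of reach is approached as far as the arm can. A call with a gripper value outside its range is refused whole. The fingers move at their own pace and stop on an object; FORCE is the grip in N (left out, the last holds). Time passes only in rows, so rows that do not move let the fingers close. It gives the time, the measured TCP pose, the force, the opening and the grip force at its end, in the units of the state.
- get_obs(): the state, without advancing time (a new reading comes with each control period).
- snapshot(name): name is "side" or "top" or "wrist"; returns the picture (384x512x3 uint8, red, green, blue); there is no depth.
- camera_params(name): a dict with "K" (3x3 intrinsics, pixels), "k1" (the pictures are not rectified: a ray, as slopes to the right and down, at radius r is drawn at 1 + k1 r^2 times it, then the intrinsics apply), "rvec" (rotation vector, rad) and "tvec" (3), from world to camera coordinates, as OpenCV has them. Camera axes: x right, y down, z forward; pixel columns grow to the right and rows downward; lengths in mm; the calibration is good to about 2 mm. A picture is of the moment at which its call begins: read the wrist's pose just before it. camera_params takes no time and is no camera call; for the wrist camera it gives the pose at the moment of the call.
- hand_in(): hands the job in; it is judged then, once.
Trained networks look in the newest picture that a camera, given by its name, has taken for a name from the list of things; names that differ only in an ending like _2 or _b are one class to them, and where a whole thing is asked for, a point or a joint stands for the part that bears it (a point fixed in the world has none). Each returns a list of dicts, best first, with "confidence" (0 to 1); they miss things now and then, are a little off and sometimes report something else, mostly with a low value. They report only what shows in the picture. A call takes as long as a camera call.
- look_for(camera, name): "pixel" ([row, column] in pixels, amid what is visible of it).
- outline_of(camera, name): "region" (384x512 bool, what is visible of it) and "pixel" ([row, column] in pixels, amid what is visible of it).
- pinpoint(camera, name): "pixel" ([row, column] in pixels: a listed point, or the origin of a listed thing).
The state is a dict: "t": time; "qpos": joint angles; "joint_velocities": joint speeds; "effort": joint torques, N m; "eef_pos": TCP position; "eef_rot": TCP orientation; "ft_force": force on the tool from outside, world axes, zero at the start; "ft_torque": the same for the moment, N m; "finger_gap": finger opening in mm; "grasp_force": force on a finger pad.
Only numpy, scipy, OpenCV 4.12 (cv2) and the standard library are available. Lean on these libraries where they do the work, as an engineer would, in place of code of your own. Each camera call takes 0.05 s, during which the arm holds its last target. There are 200 camera calls.

TASK

The extension of the oak shoe rack stands a little open. Hook the loop of the iron draw latch over the keeper on the extension, down into the slot and back under its tooth, then press the latch's lever down flat past centre so that it pulls the extension tight and stays shut by itself. Do it gently, feeling your way without forcing anything, leave the other things on the rack and bench alone, and let go at the end.

Things in the scene. Friction and masses are not known exactly. Their poses are not given: they have to be found in the camera images.
- rack: slatted oak shoe rack, fixed on the bench; 130 mm high, 258 mm deep. Origin at bench level, 70 mm in +x from the latch's pivot; y along the rack, x away from the robot. Main section y -300 to 60 mm; beyond it the sliding extension (180 mm long, same height).
- rack_end (a point): top of the main section's end. The extension slides along the rack's y from here; it starts open by a GAP of 2 to 24 mm, which is not measured: see or feel it. Its guides are stiff (about 30 N to move it). The latch has to draw it shut (gap 0). It carries the iron keeper, see seat0.
- latch_base: base plate of an iron draw latch on the rack's wide front board (80 mm wide, x -40 to 40 here). Origin on the board's top (130 mm above the bench) under the lever's pivot; y points along the rack towards the keeper, x away from the robot, z up.
- pivot (a point): the lever's pivot, axis along x of latch_base, 20 mm above the board.
- seat0 (a point): where the loop's bar centre sits when all is shut: latch_base y 105, z 12 mm. Keeper round it (28 mm wide in x); add GAP to each y: floor y 83-125, top z 8; tooth y 93-104, top z 22, far face overhanging 25 deg; slot, mouth y 104-116, undercut below the tooth; upright end wall y 116-122, top z 40. The bar must go down in the slot between tooth and wall.
- lever (a joint): angle of the latch's lever: 0 flat (handle towards -y, firm stop), 1.57 upright, at most 2.6 (leaning to the keeper). Stays where left (friction 0.07 N m); starts 1.3 to 1.6. With the loop hooked, its spring pulls the lever open above about 0.2 rad and shut below; pressing the handle takes up to about 15 N.
- paddle: the lever's iron handle, a flat plate 36 mm wide (x), 6 mm thick. Origin on the centre line of the face that looks up when flat (towards the keeper when upright), 65 mm from the pivot; the plate runs 20 mm on to its free end. z is that face's normal, y runs along the plate to the pivot. Flat: origin at latch_base y -65, z 28 mm.
- pin (a point): pin on the lever that carries the loop, 25 mm from the pivot; with the lever flat at latch_base y -24.8, z 16.7 mm; when upright it stands about 25 mm above the pivot. It turns with the lever.
- bail: steel loop of the latch: origin at the centre of its crossbar (8 mm round, 48 mm along x); two arms 6 mm thick at x +-24 run 124 mm along -y to the pin. z is up when the loop lies level. It swings about the pin with 0.04 N m friction, so a loose loop rises with the lever unless its bar is drawn back under the tooth; starts raised 0.2 to 0.75 rad.
- tab (a point): grip point on the loop's upright tab (bail y -22, z 36 mm). Tab: 10 mm thick in x, y -31 to -13, z 10 to 50 mm of the bail's frame. Moving the bar also turns the lever (the pin follows its circle) and the loop's pitch.
- spring (a joint): stretch in m of the loop's sprung arms: 0 slack, at most 0.012; 8 N per mm; about 0.006 when hooked and shut.
- tree_a: cedar split-toe shoe tree, 235 x 80 x 50 mm, on the back of the rack's top. Bystander; origin at its underside
- tree_b: the second cedar split-toe shoe tree, 235 x 80 x 50 mm, on the bench to the right. Bystander; origin at its underside
- shoehorn: long flat brass shoehorn, 330 x 40 x 5 mm, lying on the rack's top along y behind the latch. Bystander; origin at its underside
- heel_cap: D-shaped black rubber heel cap, 66 mm, 12 mm thick, on the wide front board 200 mm behind the latch's pivot. Bystander; origin at its underside
- boot_jack: walnut boot jack, 270 x 100 x 29 mm, on the bench. Bystander; origin at its underside
- brush: shoe brush, 160 x 50 x 44 mm, on the rack's lower slats. Bystander; origin at its underside
- tin: round flat brass polish tin, 72 mm across, 24 mm high, on top of the extension behind the keeper (it may ride along). Bystander; origin at its underside

How it is judged:
By the outcome, as a careful person would: the job done as asked, in the order asked, and still so for the second after the job is handed in, with the robot touching nothing.
It also fails if it takes over 58 s, if anything falls off the work surface, if the arm or the gripper's body presses on something with over 40 N, if the wrist force passes 120 N, or if a joint passes its speed limit or range.

## Working session

There is one attempt and no reset: what is moved stays moved. The work goes in short steps, Python scripts to look and compute and a shell command to move; the robot and the scene stay as the last step left them, time stands still between calls to the robot, and variables do not carry over. Pictures are saved under pics/ and viewed, at most 10 in all, crops included, and the job is handed in when it is done.

```bash
ls; mkdir -p pics; cat > h.py <<'E'
from bench import *
import numpy as np, cv2
from scipy.spatial.transform import Rotation as R
from scipy.optimize import least_squares
def proj(c,P):
    P=np.atleast_2d(P).astype(float); Rm=R.from_rotvec(np.ravel(c["rvec"])).as_matrix()
    q=P@Rm.T+np.ravel(c["tvec"]); s=q[:,:2]/q[:,2:]
    s=s*(1+c["k1"]*(s**2).sum(1,keepdims=True)); K=np.array(c["K"])
    return np.c_[s[:,1]*K[1,1]+K[1,2], s[:,0]*K[0,0]+K[0,2]]  # row,col
def tri(obs):  # [(cam,pix)]
    f=lambda p:np.concatenate([proj(c,p)[0]-np.array(x) for c,x in obs])
    s=least_squares(f,[450,300,150]); return s.x,np.abs(s.fun).max()
def onplane(c,x,z):
    s=least_squares(lambda p:proj(c,[p[0],p[1],z])[0]-np.array(x),[450,300]); return s.x
E
python3 - <<'E'
from h import *
o=get_obs();print({k:np.round(v,3) for k,v in o.items()})
C={}
for n in("side","top","wrist"):
    C[n]=camera_params(n); im=snapshot(n); cv2.imwrite(f"pics/{n}0.png",im[...,::-1])
    c=C[n];Rm=R.from_rotvec(np.ravel(c["rvec"])).as_matrix(); print(n,np.round(-Rm.T@np.ravel(c["tvec"])),np.round(Rm[2],2))
for nm in("rack_end","latch_base","pivot","seat0","paddle","pin","bail","tab","rack"):
    ob=[]
    for n in C:
        r=pinpoint(n,nm)
        if r: print(nm,n,np.round(r[0]["pixel"],1),round(r[0]["confidence"],2)); ob.append((C[n],r[0]["pixel"])) if r[0]["confidence"]>.4 else 0
    if len(ob)>1: print("  ->",*[np.round(a,1) for a in tri(ob)])
im=np.vstack([np.hstack([cv2.imread(f"pics/{n}0.png") for n in ("side","top")])]);cv2.imwrite("pics/both.png",cv2.resize(im,(800,300)))
E
```

```text
pics
{'t': np.float64(0.0), 'qpos': array([ 1.127,  0.131,  1.489,  0.   ,  1.523, -0.085]), 'joint_velocities': array([ 0.   , -0.001, -0.001, -0.002, -0.001, -0.001]), 'effort': array([ 0.0000e+00, -5.6939e+01, -5.0056e+01, -0.0000e+00,  1.4000e-02,
       -0.0000e+00]), 'eef_pos': array([210.4  , 561.292, 230.205]), 'eef_rot': array([-5.600e-01, -3.091e+00,  3.000e-03]), 'ft_force': array([-0.136,  0.2  , -0.614]), 'ft_torque': array([-0.044, -0.022, -0.052]), 'grasp_force': np.float64(0.0), 'finger_gap': np.float64(85.832)}
side [ 148. -660. 1053.] [ 0.39  0.53 -0.75]
top [ 427.   15. 1177.] [ 0.18 -0.02 -0.98]
wrist [147. 586. 372.] [ 0.25 -0.1  -0.96]
rack_end side [178.3 227.5] 0.65
rack_end top [199.6 220.2] 0.89
  -> [595.6  86.9 129.2] 1.6
latch_base side [186.  239.8] 0.75
latch_base top [206.3 241.3] 0.84
  -> [583.4  23.7 153.8] 2.7
pivot side [185.4 238.4] 0.57
pivot top [201.1 242.7] 0.74
  -> [589.6  23.3 156.4] 0.5
seat0 top [198.8 220.1] 0.7
paddle side [171.2 238.1] 0.62
paddle top [197.7 243.8] 0.46
  -> [588.2  20.  219.8] 0.5
pin side [183.3 233.6] 0.95
pin top [203.4 244.6] 0.68
  -> [576.3  19.6 178.9] 2.1
bail side [140.6 225.4] 0.77
bail top [189.5 200.6] 0.78
  -> [608.3 125.1 246.6] 1.5
tab side [147.  229.9] 0.68
tab top [194.3 216.7] 0.7
  -> [595.4  83.7 258.3] 2.1
rack side [211.1 259.9] 0.94
rack top [187.7 249. ] 0.82
  -> [656.4   4.7   5.3] 0.3
```

```bash
python3 - <<'E'
import cv2,numpy as np
a=cv2.imread("pics/side0.png")[110:250,140:320];b=cv2.imread("pics/top0.png")[140:260,130:320]
cv2.imwrite("pics/c1.png",np.vstack([cv2.resize(a,(800,300*800//800)) if 0 else cv2.resize(a,(514,400))[:,:], ]))
A=cv2.resize(a,(400,311));B=cv2.resize(b,(400,253));B=cv2.copyMakeBorder(B,0,58,0,0,cv2.BORDER_CONSTANT);T=np.hstack([A,B])
cv2.imwrite("pics/c1.png",np.vstack([T,cv2.copyMakeBorder(cv2.resize(cv2.imread("pics/wrist0.png"),(380,285)),0,0,0,420,cv2.BORDER_CONSTANT)]))
E
```

```text
(no output)
```

View pics/both.png

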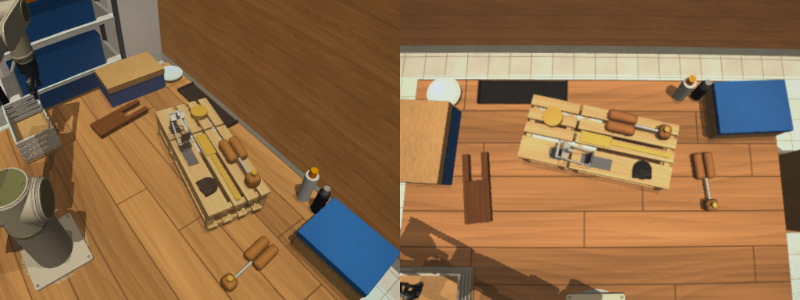

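View pics/c1.png

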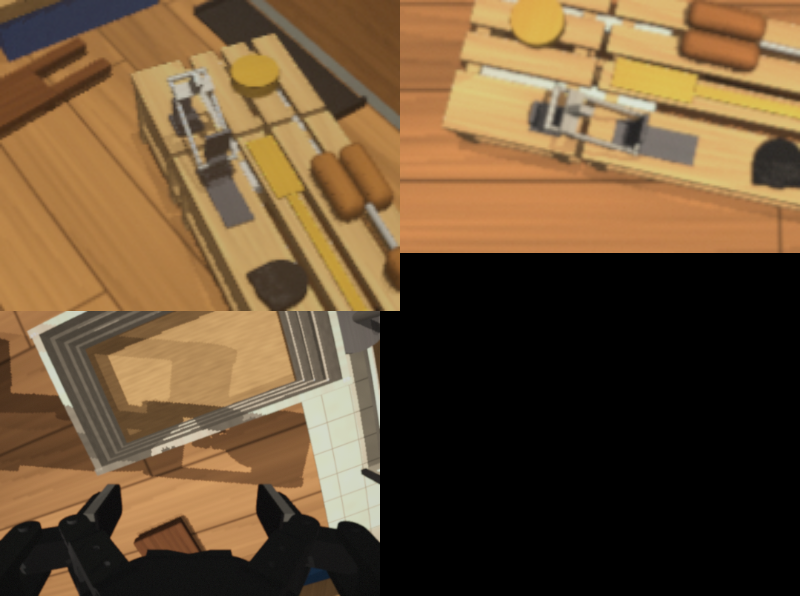

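The side and top pictures show the latch on the front board. The lever is upright near side (185,238), the loop is raised with its tab at side (147,230), and the keeper is at top (199,220). I'll go above the tab for a close look.

```bash
python3 -m jog '0 0 -0.02 0 0 10.2 1;0 0 -0.02 0 0 10.2 1;0 0 -0.02 0 0 10.2 1;0 0 -0.02 0 0 10.2 1;0 0 -0.02 0 0 10.2 1;0 0 -0.02 0 0 10.2 1;0 0 -0.02 0 0 10.2 1;0 0 -0.01 0 0 10.2 1'
python3 -m jog '-0.039 0.047 0 0 0 0 1;-0.039 0.047 0 0 0 0 1;-0.039 0.047 0 0 0 0 1;-0.039 0.047 0 0 0 0 1;-0.039 0.047 0 0 0 0 1;-0.039 0.047 0 0 0 0 1;-0.039 0.047 0 0 0 0 1;-0.039 0.047 0 0 0 0 1;-0.039 0.047 0 0 0 0 1;-0.039 0.047 0 0 0 0 1;0 0 0 0 0 0 0.5;0 0 0 0 0 0 0.5'
cat > meas.py <<'E'
from h import *
import sys
tag=sys.argv[1]; names=sys.argv[2].split(",")
C={}
for n in("side","top","wrist"):
    C[n]=camera_params(n); im=snapshot(n); cv2.imwrite(f"pics/{n}{tag}.png",im[...,::-1])
o=get_obs();print(o["t"],np.round(o["eef_pos"],1),np.round(R.from_rotvec(o["eef_rot"]).as_matrix(),3).tolist())
for nm in names:
    ob=[];s=nm
    for n in C:
        r=pinpoint(n,nm)
        if r and r[0]["confidence"]>.35: s+=f" {n}{np.round(r[0]['pixel'],1)}{r[0]['confidence']:.2f}"; ob.append((C[n],r[0]["pixel"]))
    if len(ob)>1: 
        p,e=tri(ob); s+=f" -> {np.round(p,1)} err {e:.1f}"
    print(s)
E
python3 meas.py 1 rack_end,latch_base,pivot,seat0,paddle,pin,bail,tab,heel_cap
```

```text
t: 2.5
eef_pos: [210.8, 562.1, 382.9]
eef_rot: [-2.449, -1.966, -0.003]
ft_force: [0.8, -0.4, -0.3]
finger_gap: 85.7
grasp_force: 0.0
t: 4.0
eef_pos: [587.9, 81.5, 381.1]
eef_rot: [-2.444, -1.972, 0.0]
ft_force: [0.3, 0.2, 1.1]
finger_gap: 51.5
grasp_force: 0.0
4.15 [587.5  82.8 381.8] [[0.209, 0.978, 0.001], [0.978, -0.209, 0.0], [0.0, 0.001, -1.0]]
rack_end side[175.2 228. ]0.61 top[193.5 201.2]0.44 wrist[146.6 263. ]0.66 -> [601.7  98.5 151.1] err 13.6
latch_base side[192. 238.]0.56 top[208.6 242.7]0.69 wrist[192.7 255.1]0.87 -> [578.5  27.3 123.6] err 2.6
pivot side[183.9 236.2]0.90 top[202.4 241.7]0.81 wrist[198.1 263. ]0.86 -> [587.5  29.4 156.4] err 1.5
seat0 side[233.1 295. ]0.39
paddle side[171.9 239.7]0.47 top[190.1 246.6]0.68 wrist[221.1 265.7]0.61 -> [591.1  20.8 214.2] err 7.3
pin side[178.5 236.1]0.86 wrist[211.8 259.4]0.58 -> [581.7  25.  188.9] err 0.0
bail side[141.6 221.8]0.57 wrist[124.8 265.3]0.64 -> [606.9 125.9 245.1] err 1.5
tab side[147.4 226.8]0.72 top[191.3 217.6]0.66 wrist[167.8 264.4]0.95 -> [598.6  88.5 251.7] err 1.9
heel_cap side[236.8 264.5]0.79 top[219.3 307.9]0.96 wrist[315.2 263.8]0.91 -> [ 549.3 -157.7  136.4] err 2.0
```

```bash
python3 -c "
import cv2
cv2.imwrite('pics/w1c.png',cv2.resize(cv2.imread('pics/wrist1.png')[60:260,150:380],(690,600),interpolation=cv2.INTER_CUBIC))"
```

```text
(no output)
```

View pics/w1c.png

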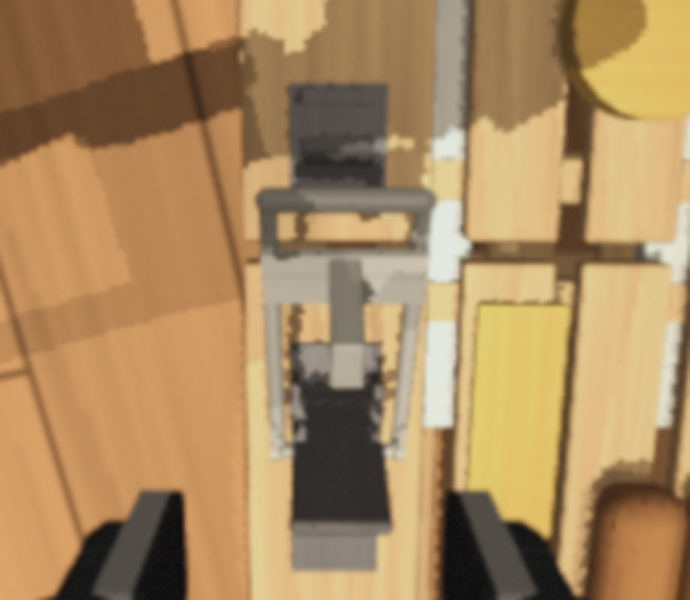

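The wrist picture is square with the rack. The bar is at crop row 198, columns 260-435. The keeper's end wall is at rows 84-105, and the gap runs from about row 242 to 262. I'll convert these to the latch frame.

```bash
python3 - <<'E'
from h import *
c=camera_params("wrist")
f=lambda col,row,z:np.round(onplane(c,[60+row/3,150+col/3],z),1)
for n,a in dict(boardL_far=(242,60,130),boardL_near=(248,580,130),boardR_far=(437,60,130),boardR=(433,430,130),gapExt=(515,242,130),gapMain=(515,262,130),wallTopFar=(339,84,170),wallL=(290,90,170),wallR=(388,90,170),
 hornL=(478,305,135),hornL2=(468,520,135),tab=(347,365,252)).items(): print(n,f(*a))
im=cv2.imread("pics/wrist1.png").astype(int)
for col in (306,312,318,324,330,350,360): print(col,im[135:152,col].sum(1).tolist())
E
```

```text
boardL_far [579.3 176.6]
boardL_near [528.2 -51.6]
boardR_far [656.9 160. ]
boardR [626.9   4. ]
gapExt [676.2  80. ]
gapMain [674.8  71.5]
wallTopFar [614.6 158. ]
wallL [596.6 159.7]
wallR [631.8 152.1]
hornL [655.5  57.4]
hornL2 [634.7 -40.6]
tab [597.6  75. ]
306 [507, 506, 505, 494, 495, 526, 538, 518, 437, 383, 363, 292, 331, 488, 560, 576, 577]
312 [565, 564, 558, 547, 500, 366, 235, 212, 213, 219, 225, 222, 314, 471, 549, 568, 566]
318 [570, 570, 571, 568, 528, 421, 362, 359, 346, 299, 264, 236, 304, 460, 541, 559, 561]
324 [558, 554, 553, 549, 513, 396, 302, 280, 282, 278, 263, 236, 295, 452, 538, 559, 559]
330 [551, 551, 550, 547, 511, 404, 304, 280, 279, 279, 269, 249, 310, 462, 545, 568, 568]
350 [545, 546, 547, 539, 507, 413, 292, 237, 234, 233, 234, 229, 296, 445, 535, 560, 564]
360 [560, 561, 558, 555, 532, 455, 346, 284, 278, 274, 269, 244, 281, 413, 508, 538, 544]
```

```bash
cat > lat.py <<'E'
from h import *
U=np.array([.2095,.9778,0]);V=np.array([.9778,-.2095,0])
U0,V0=151.,568.3
def W(x,y,z): return V*(x+V0)+U*(y+U0)+np.array([0,0,z+130])
def L(p): p=np.asarray(p); return np.array([p@V-V0,p@U-U0,p[2]-130])
def pin(th): a=th-.132; return np.array([-25*np.cos(a),20+25*np.sin(a)])
def loop(th,ph,s=0):
    a=np.array([np.cos(ph),np.sin(ph)]);n=np.array([-a[1],a[0]]);b=pin(th)+(124+s)*a
    return dict(bar=b,tab=b-22*a+36*n,top=b-22*a+50*n)
def pad(th): return np.array([-65*np.cos(th)+8*np.sin(th),20+65*np.sin(th)+8*np.cos(th)])
def tip(th): return np.array([-85*np.cos(th)+8*np.sin(th),20+85*np.sin(th)+8*np.cos(th)])
E
python3 - <<'E'
from lat import *
C={n:camera_params(n) for n in("side","top","wrist")}
P=lambda n,yz:proj(C[n],W(0,*yz))[0]
def f(q):
    l=loop(*q); r=[P("wrist",l["bar"])[0]-126,P("wrist",l["top"])[0]-181.7,
    *(.5*(P("side",l["bar"])-[141,223.6])),*(.5*(P("side",l["tab"])-[147.2,228.4])),*(.5*(P("top",l["bar"])-[189.5,200.6])),*(.5*(P("top",l["tab"])-[192.8,217.2]))]
    for n,p in(("side",(171.5,239)),("wrist",(221.1,265.7))): r+=list(.3*(P(n,pad(q[0]))-p))
    return r
s=least_squares(f,[1.35,.5]);print(s.x,np.round(s.fun,1)); l=loop(*s.x);print({k:np.round(v,1) for k,v in l.items()},pin(s.x[0]))
print("tip px wrist",P("wrist",tip(s.x[0])), "tcp L",L(get_obs()["eef_pos"]))
E
```

```text
[1.35296338 0.55261799] [-0.4  0.3  1.2  0.3 -0.3  0.  -0.2  0.8 -1.  -0.5  0.2 -0.4 -0.  -0.6]
{'bar': array([ 97. , 108.6]), 'tab': array([ 59.4, 127.7]), 'top': array([ 52. , 139.6])} [-8.56852193 43.48574955]
tip px wrist [232.35843117 264.2588417 ] tcp L [-10.44124939  51.94659096 251.26724836]
```

```bash
python3 -m jog '-0.007 0.005 0.044 0 0 0 0.45;-0.007 0.0055 0.044 0 0 0 0.45;0 0 0 0 10.5 0 0.45;0 0 0 0 10.5 0 0.45;0 0 0 0 10.5 0 0.45;0 0 0 0 0 0 0.45'
python3 - <<'E'
from lat import *
o=get_obs();print(L(o["eef_pos"]),R.from_rotvec(o["eef_rot"]).as_matrix().round(3),o["qpos"].round(2),o["finger_gap"])
c=camera_params("wrist");im=snapshot("wrist");cv2.imwrite("pics/w2.png",im[...,::-1])
r=pinpoint("wrist","tab");print(r[0] if r else 0, proj(c,W(0,59.4,127.7)), proj(c,W(0,52,139.6)))
E
```

```text
t: 6.25
eef_pos: [594.5, 63.0, 291.1]
eef_rot: [-2.131, -1.71, -0.598]
ft_force: [-0.4, 0.1, 0.3]
finger_gap: 38.5
grasp_force: 0.0
[ -0.1968236   35.1101888  161.12960088] [[ 0.186  0.976  0.109]
 [ 0.832 -0.216  0.512]
 [ 0.523 -0.004 -0.852]] [-0.31  0.04  1.57  0.55  1.59 -0.1 ] 38.47131301310477
{'pixel': [202.9, 251.4], 'confidence': 0.96} [[205.6877406  253.87302462]] [[213.86749482 253.82810136]]
```

View pics/w2.png

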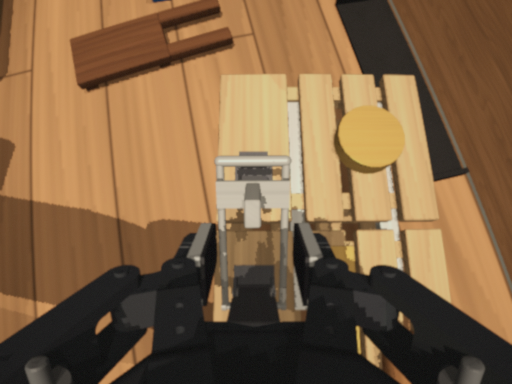

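The tab is at (203,252), centred between the fingers and level with the bar at (160,253). Next I advance and grip.

```bash
python3 -m jog '0.0015 -0.001 0.025 0 0 0 0.45;0.0015 0 0.02 0 0 0 0.45;0 0 0.015 0 0 0 0.45;0 0 0 0 0 0 0.05;0 0 0 0 0 0 0.05;0 0 0 0 0 0 0.05;0 0 0 0 0 0 0.05' 30
python3 - <<'E'
from lat import *
o=get_obs();p=o["eef_pos"];z=R.from_rotvec(o["eef_rot"]).as_matrix()[:,2];print(L(p),L(p-19*z))
c=camera_params("wrist");im=snapshot("wrist");cv2.imwrite("pics/w3.png",im[...,::-1])
snapshot("side");print([ (n,(pinpoint(n,"bail") or [0])[0]) for n in("wrist","side")],proj(c,W(0,97,108.6)))
E
```

```text
t: 7.22
eef_pos: [601.5, 99.0, 244.1]
eef_rot: [-2.127, -1.717, -0.6]
ft_force: [-1.3, 1.8, -0.4]
finger_gap: 10.1
grasp_force: 34.2
[ -0.93843804  71.82715809 114.10208305] [ -0.95067125  61.89200967 130.29748385]
[('wrist', {'pixel': [191.8, 252.6], 'confidence': 0.57}), ('side', {'pixel': [142.5, 224.2], 'confidence': 0.47})] [[193.35586781 255.17839637]]
```

```bash
cat > path.py <<'E'
from lat import *
def solve(b,g):
    return least_squares(lambda q:loop(*q)["bar"]-b,g).x
def plan(th,ph,pts,n):
    q=np.array([th,ph]);l=loop(*q)
    # TCP offset in bail frame measured at grasp
    off=np.array([-22+3.5,36+.9-19]) 
    tcp=lambda q:loop(*q)["bar"]+np.array([[np.cos(q[1]),-np.sin(q[1])],[np.sin(q[1]),np.cos(q[1])]])@off
    for b,k in zip(pts,n):
        b0=loop(*q)["bar"]
        for i in range(k):
            q1=solve(b0+(np.array(b)-b0)*(i+1)/k,q); d=tcp(q1)-tcp(q);p=q[1]
            print(f"{(d@[np.cos(p),np.sin(p)])/1e3:.4f} 0 {(d@[np.sin(p),-np.cos(p)])/1e3:.4f} 0 {np.degrees(q1[1]-p):.2f} 0 0.05;",end=" ")
            q=q1
        print("\n  bar",b,"th,ph",q.round(3),"tcp",tcp(q).round(1))
E
python3 -c "
from path import *
plan(1.353,.553,[(110,92),(117,75),(118,58)],[3,3,3])"
```

```text
0.0018 0 0.0060 0 -3.13 0 0.05; 0.0022 0 0.0060 0 -3.07 0 0.05; 0.0025 0 0.0059 0 -2.99 0 0.05; 
  bar (110, 92) th,ph [1.519 0.392] tcp [ 86.1 101.5]
0.0009 0 0.0052 0 -2.82 0 0.05; 0.0012 0 0.0052 0 -2.79 0 0.05; 0.0015 0 0.0052 0 -2.77 0 0.05; 
  bar (117, 75) th,ph [1.572 0.246] tcp [94.7 87.9]
-0.0002 0 0.0048 0 -2.62 0 0.05; 0.0000 0 0.0048 0 -2.60 0 0.05; 0.0003 0 0.0048 0 -2.60 0 0.05; 
  bar (118, 58) th,ph [1.491 0.11 ] tcp [97.7 73.8]
```

```bash
python3 -m jog '0.002 0 0.006 0 -3.1 0 0.05;0.002 0 0.006 0 -3.1 0 0.05;0.0025 0 0.006 0 -3 0 0.05'; python3 -m jog '0.001 0 0.005 0 -2.8 0 0.05;0.001 0 0.005 0 -2.8 0 0.05;0.0015 0 0.005 0 -2.8 0 0.05'; python3 -m jog '0 0 0.005 0 -2.6 0 0.05;0 0 0.005 0 -2.6 0 0.05;0 0 0.005 0 -2.6 0 0.05;0 0 0 0 0 0 0.05'
python3 - <<'E'
from lat import *
o=get_obs();p=o["eef_pos"];M=R.from_rotvec(o["eef_rot"]).as_matrix();z=M[:,2];print(L(p),L(p-19*z),"tilt",np.arctan2(z@U,-z[2]))
for n in("wrist","side","top"):
    c=camera_params(n);im=snapshot(n);cv2.imwrite(f"pics/{n}4.png",im[...,::-1])
    for nm in("bail","seat0","pin","paddle"):
        r=pinpoint(n,nm); print(n,nm,[(np.round(a["pixel"],1),round(a["confidence"],2)) for a in r[:1]])
    print(proj(c,np.array([W(0,118,58),W(0,132,40),W(0,126,40)])).round(1).tolist())
a=cv2.imread("pics/wrist4.png");cv2.imwrite("pics/w4c.png",cv2.resize(a[100:300,160:350],(570,600),interpolation=cv2.INTER_CUBIC))
E
```

```text
t: 7.8
eef_pos: [604.4, 112.0, 230.5]
eef_rot: [-2.231, -1.8, -0.436]
ft_force: [-2.1, -1.6, -2.6]
finger_gap: 9.4
grasp_force: 34.3
t: 8.18
eef_pos: [606.1, 120.6, 217.5]
eef_rot: [-2.317, -1.87, -0.279]
ft_force: [-1.6, 0.2, -2.4]
finger_gap: 9.5
grasp_force: 34.1
t: 8.68
eef_pos: [607.0, 124.9, 203.4]
eef_rot: [-2.389, -1.932, -0.128]
ft_force: [-1.6, 3.2, 1.7]
finger_gap: 9.1
grasp_force: 34.6
[-0.92854377 98.33855396 73.4016465 ] [-0.93490692 96.31264486 92.29332674] tilt 0.10682989665306364
wrist bail []
wrist seat0 [(array([324.4, 251.5]), 0.31)]
wrist pin []
wrist paddle []
[[195.7, 255.2], [166.4, 255.1], [176.4, 255.1]]
side bail [(array([148.8, 223.2]), 0.49)]
side seat0 []
side pin [(array([180.6, 234.4]), 0.82)]
side paddle [(array([167.9, 237.9]), 0.51)]
[[151.5, 222.5], [152.9, 221.2], [154.1, 221.9]]
top bail [(array([194.5, 194.7]), 0.58)]
top seat0 []
top pin [(array([243.3, 101.6]), 0.67)]
top paddle [(array([242.1, 102.5]), 0.5)]
[[191.1, 196.5], [191.3, 192.2], [191.8, 194.4]]
```

View pics/w4c.png

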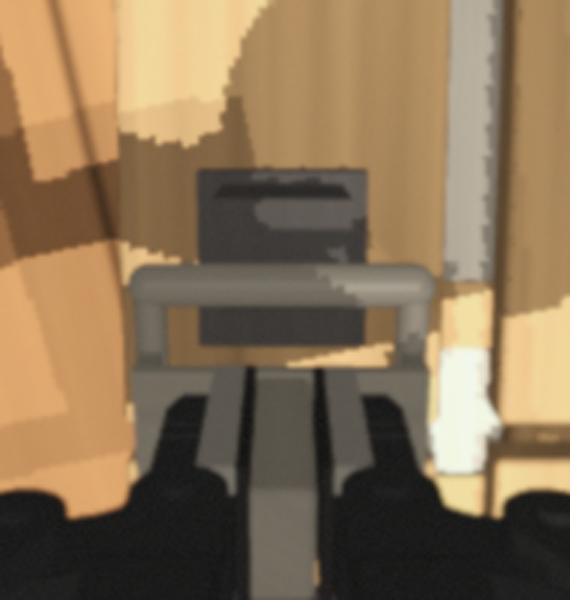

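The bar is at crop (285,285), which is full row 195, as predicted. The keeper spans crop rows 170-345 and has a dark trapezoid at rows 183-198. I'll compare that with projections of the keeper for several gaps.

```bash
python3 - <<'E'
from lat import *
c=camera_params("wrist")
for g in(6,10,14,18):
    print(g,[(n,*(proj(c,W(x,y+g,z))[0]-[100,160])*3//1) for n,x,y,z in(("floorfar",14,125,8),("wallfar",14,122,40),("wallfarL",-14,122,40),("wallnear",14,116,40),("wallnearbottom",14,116,8),("toothfar",14,104,22),("toothnear",14,93,22),("floornear",14,83,8))])
for y in(60,):print("main end",[(proj(c,W(48,y+d,0))[0]-[100,160])*3//1 for d in(0,6,10,14)])
print([(k,(proj(c,W(x,118,58))[0]-[100,160])*3//1) for k,x in(("barL",-27),("barR",27))])
im=cv2.imread("pics/wrist4.png").astype(int)
for col in(240,255,265,324,330,336): print(col,im[150:220,col].sum(1).tolist(),im[235:260,col].sum(1).tolist())
E
```

```text
6 [('floorfar', np.float64(184.0), np.float64(344.0)), ('wallfar', np.float64(214.0), np.float64(355.0)), ('wallfarL', np.float64(214.0), np.float64(213.0)), ('wallnear', np.float64(243.0), np.float64(355.0)), ('wallnearbottom', np.float64(222.0), np.float64(344.0)), ('toothfar', np.float64(285.0), np.float64(348.0)), ('toothnear', np.float64(333.0), np.float64(347.0)), ('floornear', np.float64(359.0), np.float64(343.0))]
10 [('floorfar', np.float64(166.0), np.float64(345.0)), ('wallfar', np.float64(193.0), np.float64(355.0)), ('wallfarL', np.float64(194.0), np.float64(213.0)), ('wallnear', np.float64(224.0), np.float64(355.0)), ('wallnearbottom', np.float64(205.0), np.float64(344.0)), ('toothfar', np.float64(267.0), np.float64(348.0)), ('toothnear', np.float64(316.0), np.float64(347.0)), ('floornear', np.float64(343.0), np.float64(343.0))]
14 [('floorfar', np.float64(149.0), np.float64(345.0)), ('wallfar', np.float64(173.0), np.float64(355.0)), ('wallfarL', np.float64(173.0), np.float64(213.0)), ('wallnear', np.float64(203.0), np.float64(355.0)), ('wallnearbottom', np.float64(188.0)
[... 2923 characters left out ...]
68, 369, 366, 380, 452, 553, 578, 581, 583, 584, 585, 586, 586, 588, 587, 585, 586, 589, 589] [593, 595, 595, 593, 577, 515, 390, 275, 242, 242, 247, 239, 233, 232, 234, 242, 253, 316, 438, 534, 589, 612, 616, 617, 617]
336 [404, 402, 404, 404, 402, 404, 404, 401, 400, 399, 400, 400, 400, 402, 397, 399, 400, 400, 399, 401, 399, 402, 402, 403, 401, 401, 405, 404, 400, 400, 400, 397, 391, 386, 384, 384, 384, 386, 385, 383, 388, 387, 387, 390, 389, 388, 390, 387, 389, 391, 391, 394, 395, 419, 500, 583, 602, 600, 595, 591, 585, 587, 585, 587, 589, 587, 589, 589, 589, 587] [595, 593, 589, 588, 567, 510, 411, 332, 312, 312, 312, 292, 259, 239, 235, 232, 237, 307, 427, 522, 578, 601, 607, 605, 607]
```

```bash
python3 -c "
from path import *
plan(1.491,.11,[(120,46),(120,30),(120,21),(120,13)],[3,4,3,3])"
```

```text
0.0008 0 0.0035 0 -1.89 0 0.05; 0.0010 0 0.0035 0 -1.90 0 0.05; 0.0011 0 0.0034 0 -1.90 0 0.05; 
  bar (120, 46) th,ph [1.542 0.011] tcp [101.3  63.7]
0.0005 0 0.0034 0 -1.85 0 0.05; 0.0007 0 0.0034 0 -1.86 0 0.05; 0.0008 0 0.0034 0 -1.87 0 0.05; 0.0009 0 0.0034 0 -1.88 0 0.05; 
  bar (120, 30) th,ph [ 1.578 -0.12 ] tcp [103.8  50. ]
0.0008 0 0.0025 0 -1.42 0 0.05; 0.0009 0 0.0025 0 -1.43 0 0.05; 0.0010 0 0.0025 0 -1.43 0 0.05; 
  bar (120, 21) th,ph [ 1.636 -0.194] tcp [105.3  42.1]
0.0009 0 0.0022 0 -1.27 0 0.05; 0.0010 0 0.0022 0 -1.27 0 0.05; 0.0010 0 0.0022 0 -1.27 0 0.05; 
  bar (120, 13) th,ph [ 1.711 -0.261] tcp [106.7  35.1]
```

```bash
cat > st.py <<'E'
from lat import *
o=get_obs();p=o["eef_pos"];z=R.from_rotvec(o["eef_rot"]).as_matrix()[:,2];f=o["ft_force"]
ph=np.arctan2(z@U,-z[2]);off=np.array([-18.5,17.9]);bar=L(p)[1:]-np.array([[np.cos(ph),-np.sin(ph)],[np.sin(ph),np.cos(ph)]])@off
print("t",o["t"],"tcpL",L(p).round(1),"tilt",ph.round(3),"bar",bar.round(1),"F xyz L",np.round([f@V,f@U,f[2]],1),"gap",round(o["finger_gap"],1))
E
python3 -m jog '0.001 0 0.0035 0 -1.9 0 0.05;0.001 0 0.0035 0 -1.9 0 0.05;0.001 0 0.0035 0 -1.9 0 0.05;0 0 0 0 0 0 0.05'>/dev/null; python3 st.py
python3 -m jog '0.0005 0 0.0034 0 -1.9 0 0.05;0.0007 0 0.0034 0 -1.9 0 0.05;0 0 0 0 0 0 0.05'>/dev/null; python3 st.py
python3 - <<'E'
from lat import *
c=camera_params("wrist");im=snapshot("wrist");cv2.imwrite("pics/w5.png",im[...,::-1])
for n,x,y,z in(("bar",0,119.3,38),("wallfar",0,131.3,40),("wallnear",0,125.3,40),("wallnear",12,125.3,40)):print(n,proj(c,W(x,y,z)))
for col in(230,240,250,260,270,280):print(col,im[140:210,col].astype(int).sum(1).tolist())
E
```

```text
t 9.925 tcpL [ -1.1 101.2  62.4] tilt 0.005 bar [119.7  44.5] F xyz L [-2.5 -3.2 -0.8] gap 9.8
t 10.3 tcpL [ -1.1 102.6  55.7] tilt -0.061 bar [120.   36.7] F xyz L [-1.9 -2.8 -0.1] gap 9.3
bar [[196.77974503 255.43795174]]
wallfar [[176.72287957 255.47332287]]
wallnear [[187.56716101 255.46048502]]
wallnear [[187.56988418 278.21185693]]
230 [306, 301, 296, 303, 301, 302, 304, 300, 299, 300, 302, 279, 194, 143, 145, 168, 174, 171, 168, 170, 166, 168, 157, 157, 154, 145, 143, 140, 138, 138, 129, 136, 129, 139, 144, 163, 165, 165, 169, 169, 167, 167, 168, 169, 168, 168, 170, 206, 256, 282, 298, 303, 308, 319, 336, 336, 332, 322, 321, 309, 296, 269, 216, 180, 171, 167, 170, 199, 281, 352]
240 [282, 286, 284, 285, 284, 285, 282, 283, 284, 282, 283, 258, 184, 136, 148, 162, 169, 169, 168, 156, 139, 138, 137, 135, 133, 134, 140, 135, 136, 137, 134, 136, 140, 139, 144, 164, 173, 167, 171, 169, 169, 172, 170, 165, 172, 174, 176, 206, 254, 285, 295, 300, 306, 319, 337, 340, 333, 322, 317, 310, 292, 273, 215, 159, 161, 168, 169, 180, 261, 378]
250 [302, 301, 296, 298, 300, 298, 300, 299, 299, 
[... 669 characters left out ...]
 299, 295, 299, 299, 298, 301, 298, 301, 296, 298, 272, 189, 147, 150, 170, 178, 174, 175, 165, 144, 138, 132, 136, 140, 135, 137, 141, 139, 137, 139, 137, 139, 141, 144, 165, 172, 177, 173, 174, 169, 174, 171, 172, 171, 171, 175, 201, 254, 283, 294, 302, 308, 317, 337, 341, 334, 323, 322, 315, 293, 272, 221, 163, 164, 171, 172, 184, 266, 371]
280 [398, 388, 359, 346, 346, 345, 338, 320, 315, 314, 315, 287, 198, 142, 151, 171, 173, 171, 173, 175, 168, 176, 168, 173, 172, 173, 172, 171, 169, 171, 167, 164, 160, 156, 157, 171, 174, 174, 177, 175, 176, 178, 170, 172, 176, 173, 171, 197, 254, 279, 291, 297, 310, 318, 336, 337, 333, 325, 316, 311, 296, 268, 222, 179, 172, 165, 170, 173, 200, 290]
```

```bash
python3 -m jog '0.0008 0 0.0034 0 -1.9 0 0.05;0.0009 0 0.0034 0 -1.9 0 0.05;0 0 0 0 0 0 0.05'>/dev/null; python3 st.py
python3 -m jog '0.0008 0 0.0025 0 -1.4 0 0.05;0.0009 0 0.0025 0 -1.4 0 0.05;0 0 0 0 0 0 0.05'>/dev/null; python3 st.py
python3 -m jog '0.001 0 0.0025 0 -1.4 0 0.05;0.0009 0 0.0022 0 -1.3 0 0.05;0 0 0 0 0 0 0.05'>/dev/null; python3 st.py
```

```text
t 10.725 tcpL [ -1.  103.9  48.9] tilt -0.127 bar [120.   28.8] F xyz L [-2.5 -2.7 -1.3] gap 9.6
t 11.1 tcpL [ -1.  104.7  43.8] tilt -0.176 bar [119.8  23. ] F xyz L [-2.2 -2.2 -0.7] gap 9.4
t 11.475 tcpL [ -1.  105.6  38.8] tilt -0.223 bar [119.7  17.2] F xyz L [-2.1 -1.9 -0.2] gap 9.3
```

Free descent so far. The last few millimetres go down to contact.

```bash
python3 -m jog '0.001 0 0.0022 0 -1.3 0 0.05;0 0 0 0 0 0 0.05'>/dev/null; python3 st.py
python3 -m jog '0.001 0 0.0022 0 -1.3 0 0.05;0 0 0 0 0 0 0.05'>/dev/null; python3 st.py
python3 -m jog '0.0005 0 0.0015 0 -0.8 0 0.05;0 0 0 0 0 0 0.05'>/dev/null; python3 st.py
```

```text
t 11.725 tcpL [ -0.9 106.   36.5] tilt -0.245 bar [119.6  14.6] F xyz L [-1.5 -2.6 -1.9] gap 9.4
t 11.975 tcpL [ -1.  106.5  34.1] tilt -0.268 bar [119.6  11.9] F xyz L [-1.7 -3.4 -0.2] gap 9.4
t 12.225 tcpL [ -0.7 106.3  33.3] tilt -0.282 bar [119.1  11. ] F xyz L [-2.7 -3.7  2. ] gap 9.5
```

```bash
for i in 1; do python3 -m jog '-0.0014 0 0.0004 0 0 0 0.05;-0.0014 0 0.0004 0 0 0 0.05;0 0 0 0 0 0 0.05'>/dev/null; python3 st.py
python3 -m jog '-0.001 0 0.0003 0 0.3 0 0.05;-0.001 0 0.0003 0 0 0 0.05;0 0 0 0 0 0 0.05'>/dev/null; python3 st.py; done
python3 -m jog '-0.001 0 0.0003 0 0 0 0.05;0 0 0 0 0 0 0.05'>/dev/null; python3 st.py
```

```text
t 12.6 tcpL [ -0.7 105.   33.4] tilt -0.278 bar [117.9  11.1] F xyz L [-2.7  5.3  1.6] gap 9.6
t 12.975 tcpL [ -0.7 102.8  33.4] tilt -0.273 bar [115.8  11.1] F xyz L [-3.   4.1  2. ] gap 9.3
t 13.225 tcpL [ -0.8 101.9  33.3] tilt -0.273 bar [114.9  11.1] F xyz L [-2.6  5.6  1.8] gap 9.4
```

```bash
python3 -m jog '-0.001 0 0.0003 0 0 0 0.05;0 0 0 0 0 0 0.05'>/dev/null; python3 st.py
python3 -m jog '-0.001 0 0.0003 0 0 0 0.05;0 0 0 0 0 0 0.05'>/dev/null; python3 st.py
python3 -m jog '-0.001 0 0.0003 0 0 0 0.05;0 0 0 0 0 0 0.05'>/dev/null; python3 st.py
```

```text
t 13.475 tcpL [ -0.8 101.8  33.3] tilt -0.272 bar [114.8  11.1] F xyz L [-3.4  8.1  2.3] gap 9.8
t 13.725 tcpL [ -0.8 101.7  33.4] tilt -0.27 bar [114.7  11.2] F xyz L [-2.  13.1  0.5] gap 9.3
t 13.975 tcpL [ -0.8 101.7  33.4] tilt -0.269 bar [114.7  11.3] F xyz L [-3.5 16.1  0.6] gap 9.6
```

```bash
python3 -m jog '0.0015 0 -0.0004 0 0 0 0.05;0 0 0 0 0 0 0.05;0 0 0 0 0 0 0.4;0 0 0 0 0 0 0.4;0 0 0 0 0 0 0.4;0 0 0 0 0 0 0.4'>/dev/null; python3 st.py
python3 -m jog '0 0 -0.01 0 0 0 0.4;0 0 -0.02 0 0 0 0.4;0 0 -0.04 0 0 0 0.4;0 0 -0.03 0 5 0 0.4;0 0 0 0 10.4 0 0;0 0 0 0 0 0 0'>/dev/null; python3 st.py
python3 meas.py 6 bail,tab,pin,paddle,pivot
python3 - <<'E'
from path import *
q=solve(np.array([114.8,11.5]),[1.65,-.27]);print(q,pad(q[0]),tip(q[0]))
C={n:camera_params(n) for n in("side","top","wrist")}
for n in C:
  print(n,[(k,proj(C[n],W(0,*v))[0].round(1)) for k,v in (("bar",loop(*q)["bar"]),("tab",loop(*q)["tab"]),("pin",pin(q[0])),("pad",pad(q[0])))])
a=cv2.imread("pics/wrist6.png");cv2.imwrite("pics/w6c.png",cv2.resize(a[80:330,130:380],(600,600),interpolation=cv2.INTER_CUBIC))
E
```

```text
t 14.725 tcpL [-0.8 98.6 32.7] tilt -0.276 bar [111.5  10.4] F xyz L [0.2 0.5 0.9] gap 34.2
t 15.475 tcpL [  0.3 124.4 132.1] tilt -0.005 bar [142.8 114.1] F xyz L [-0.1 -0.3 -0.2] gap 0.3
15.625 [612.8 152.1 259.4] [[0.21, 0.978, -0.002], [0.978, -0.21, -0.009], [-0.009, 0.0, -1.0]]
bail side[340.2 320.3]0.61 top[194.  197.9]0.65 wrist[191.1 252.4]0.74 -> [ 702.3  -79.2 -868.2] err 65.0
tab side[158.2 225.7]0.69 top[199.2 240. ]0.71 wrist[218.2 253. ]0.68 -> [604.1 104.  129.4] err 26.5
pin side[179.6 234.5]0.56 top[202.3 242.9]0.75 wrist[328.7 249.2]0.93 -> [582.   27.2 178.4] err 2.0
paddle side[165.7 237.8]0.55 top[199.4 240.5]0.40 -> [585.3  26.3 236.3] err 1.4
pivot side[183.1 235.4]0.57 top[203.3 241.5]0.93 wrist[304.4 251.7]0.58 -> [585.4  32.7 153. ] err 2.5
[ 1.5131008  -0.26980624] [ 4.23855962 85.35315304] [  3.08528916 105.31987454]
side [('bar', array([163. , 223.6])), ('tab', array([156. , 224.3])), ('pin', array([181.4, 237.7])), ('pad', array([169.6, 236.1]))]
top [('bar', array([194.5, 199.8])), ('tab', array([192.7, 202.2])), ('pin', array([201.7, 242.2])), ('pad', array([198.4, 238.6]))]
wrist [('bar', array([191.8, 254.8])), ('tab', array([222.1, 254.9])), ('pin', array([329.7, 255. ])), ('pad', array([358.2, 255. ]))]
```

View pics/w6c.png

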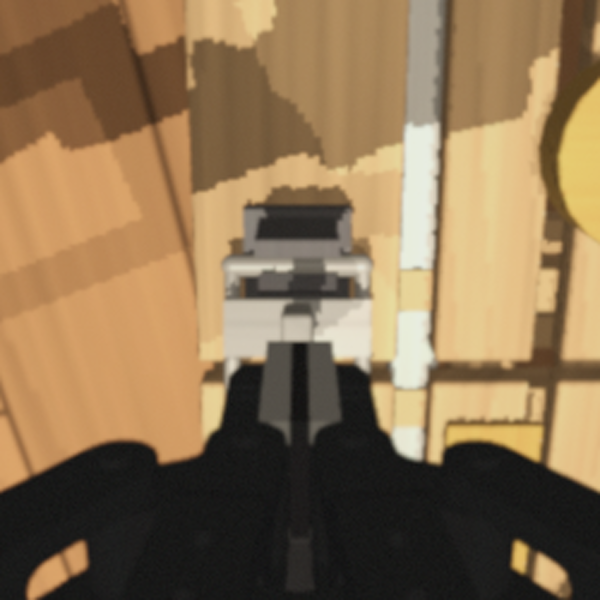

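The bar sits at crop (267,297), full row 191, as predicted for a bar hooked under the tooth, and it stayed there when I let go. Next I bring the shut fingers to the keeper side of the lever.

```bash
python3 -m jog '-0.03 0 0 0 0 0 0;-0.03 0 0 0 0 0 0;-0.028 0 0 0 0 0 0;0 0 0.019 0 0 0 0;0 0 0.019 0 0 0 0;-0.008 0 0 0 0 0 0;0 0 0 0 0 0 0' 40 >/dev/null; python3 st.py
python3 -m jog '-0.004 0 0 0 0 0 0;-0.004 0 0 0 0 0 0;0 0 0 0 0 0 0' >/dev/null; python3 st.py
python3 -m jog '-0.004 0 0 0 0 0 0;0 0 0 0 0 0 0' >/dev/null; python3 st.py
python3 - <<'E'
from lat import *
c=lambda t,r=74:np.array([-r*np.cos(t)+8*np.sin(t)+11,20+r*np.sin(t)+8*np.cos(t)])
T=np.arange(1.5,-.01,-.1)
for a,b in zip(T,T[1:]): print(f"th {b:.1f} tcp {c(b).round(1)} x {(c(b)-c(a))[0]:.1f} z {-(c(b)-c(a))[1]:.1f}")
E
```

```text
t 17.25 tcpL [-1.1 29.8 91.3] tilt -0.007 bar [48.1 73.3] F xyz L [ 0.7 -1.1  0.3] gap -0.2
t 17.625 tcpL [-0.8 21.5 92.1] tilt -0.007 bar [39.9 74.1] F xyz L [-0.3  0.3 -0.2] gap -0.2
t 17.875 tcpL [-1.  17.5 91.7] tilt -0.007 bar [35.9 73.7] F xyz L [-1.  -0.6  0.4] gap -0.2
th 1.4 tcp [ 6.3 94.3] x -7.4 z 0.1
th 1.3 tcp [-1.1 93.4] x -7.4 z 0.8
th 1.2 tcp [-8.4 91.9] x -7.3 z 1.6
th 1.1 tcp [-15.4  89.6] x -7.1 z 2.3
th 1.0 tcp [-22.3  86.6] x -6.8 z 3.0
th 0.9 tcp [-28.7  82.9] x -6.5 z 3.7
th 0.8 tcp [-34.8  78.7] x -6.1 z 4.3
th 0.7 tcp [-40.4  73.8] x -5.6 z 4.9
th 0.6 tcp [-45.6  68.4] x -5.1 z 5.4
th 0.5 tcp [-50.1  62.5] x -4.5 z 5.9
th 0.4 tcp [-54.   56.2] x -3.9 z 6.3
th 0.3 tcp [-57.3  49.5] x -3.3 z 6.7
th 0.2 tcp [-59.9  42.5] x -2.6 z 7.0
th 0.1 tcp [-61.8  35.3] x -1.9 z 7.2
th -0.0 tcp [-63.  28.] x -1.2 z 7.3
```

```bash
python3 -m jog '-0.004 0 0 0 0 0 0;-0.004 0 0 0 0 0 0;-0.004 0 -0.001 0 0 0 0;0 0 0 0 0 0 0' >/dev/null; python3 st.py
python3 -m jog '-0.004 0 0 0 0 0 0;-0.0035 0 0 0 0 0 0;-0.004 0 0.0005 0 0 0 0;-0.0035 0 0.0005 0 0 0 0;0 0 0 0 0 0 0' >/dev/null; python3 st.py
python3 -m jog '-0.0035 0 0.001 0 0 0 0;-0.0036 0 0.0013 0 0 0 0;-0.0035 0 0.0015 0 0 0 0;-0.0034 0 0.0015 0 0 0 0;0 0 0 0 0 0 0' >/dev/null; python3 st.py
```

```text
t 18.375 tcpL [-1.2  5.8 92.6] tilt -0.007 bar [24.2 74.6] F xyz L [-0.4  3.2 -1.2] gap 0.2
t 19.0 tcpL [-1.3 -8.  91.6] tilt -0.005 bar [10.4 73.6] F xyz L [ 0.  7. -3.] gap 0.3
t 19.625 tcpL [ -1.2 -22.3  86.7] tilt -0.006 bar [-3.9 68.7] F xyz L [0.1 6.6 0.1] gap 0.1
```

```bash
python3 - <<'E'
from lat import *
c=camera_params("wrist");im=snapshot("wrist");cv2.imwrite("pics/w7.png",im[...,::-1]);snapshot("side")
for n in("wrist","side"):
  for nm in("bail","tab","paddle"):print(n,nm,[(np.round(a["pixel"],1),round(a["confidence"],2)) for a in pinpoint(n,nm)[:1]])
  cc=camera_params(n);print([proj(cc,W(0,y,12))[0].round(1).tolist() for y in(105,110,115)])
E
```

```text
wrist bail []
wrist tab [(array([  0. , 255.4]), 0.88)]
wrist paddle [(array([168.5, 254.1]), 0.23)]
[[4.5, 255.4], [-3.9, 255.4], [-12.4, 255.4]]
side bail [(array([164.1, 226.5]), 0.46)]
side tab [(array([157.3, 227.3]), 0.44)]
side paddle [(array([175.8, 241.6]), 0.46)]
[[164.9, 224.7], [163.8, 224.2], [162.8, 223.6]]
```

View pics/w7.png

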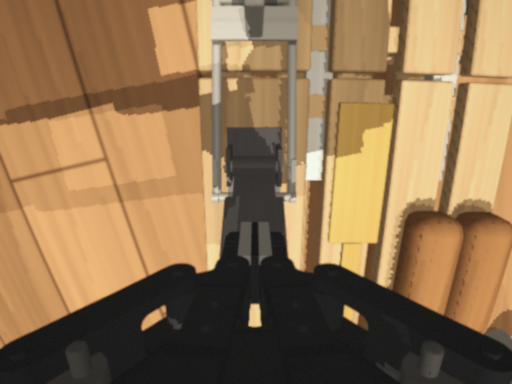

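The loop lies low and hooked, with arms from (10,255) to the pin at (198,255), and the gap at row 75 is almost closed. I keep pressing along the arc.

```bash
python3 -m jog '-0.0033 0 0.0018 0 0 0 0;-0.0032 0 0.002 0 0 0 0;-0.003 0 0.0022 0 0 0 0;-0.003 0 0.0023 0 0 0 0;0 0 0 0 0 0 0' >/dev/null; python3 st.py
python3 -m jog '-0.0028 0 0.0025 0 0 0 0;-0.0027 0 0.0026 0 0 0 0;-0.0026 0 0.0027 0 0 0 0;-0.0025 0 0.0028 0 0 0 0;0 0 0 0 0 0 0' >/dev/null; python3 st.py
python3 -m jog '-0.0023 0 0.003 0 0 0 0;-0.0022 0 0.003 0 0 0 0;-0.002 0 0.0032 0 0 0 0;-0.0019 0 0.0032 0 0 0 0;0 0 0 0 0 0 0' >/dev/null; python3 st.py
```

```text
t 20.65 tcpL [ -1.1 -35.4  78.8] tilt -0.006 bar [-17.1  60.8] F xyz L [-1.4  4.6  1.1] gap -0.2
t 21.275 tcpL [ -1.  -47.1  67.8] tilt -0.008 bar [-28.7  49.7] F xyz L [-2.2  0.9  2.4] gap 0.2
t 21.9 tcpL [ -1.  -55.4  55.1] tilt -0.007 bar [-37.  37.] F xyz L [-0.5 -0.6  0.4] gap -0.1
```

```bash
python3 - <<'E'
from lat import *
im=snapshot("side");a=im[...,::-1];w=snapshot("wrist")[...,::-1]
for nm in("bail","tab","paddle","pin"):print(nm,[(np.round(a_["pixel"],1),round(a_["confidence"],2)) for a_ in pinpoint("side",nm)[:1]])
c=camera_params("side");print([(t,proj(c,W(0,*pad(t)))[0].round(1).tolist()) for t in(0,.2,.4,.6)])
A=cv2.resize(a[130:230,190:290],(400,400),interpolation=cv2.INTER_CUBIC);B=cv2.resize(w,(400,300));B=cv2.copyMakeBorder(B,0,100,0,0,cv2.BORDER_CONSTANT)
cv2.imwrite("pics/s8.png",np.hstack([A,B]))
E
```

```text
bail []
tab [(array([159.2, 226. ]), 0.44)]
paddle [(array([187.8, 244.4]), 0.43)]
pin [(array([230.2, 296.5]), 0.31)]
[(0, [199.6, 245.9]), (0.2, [196.0, 245.4]), (0.4, [191.9, 244.6]), (0.6, [187.5, 243.5])]
```

View pics/s8.png

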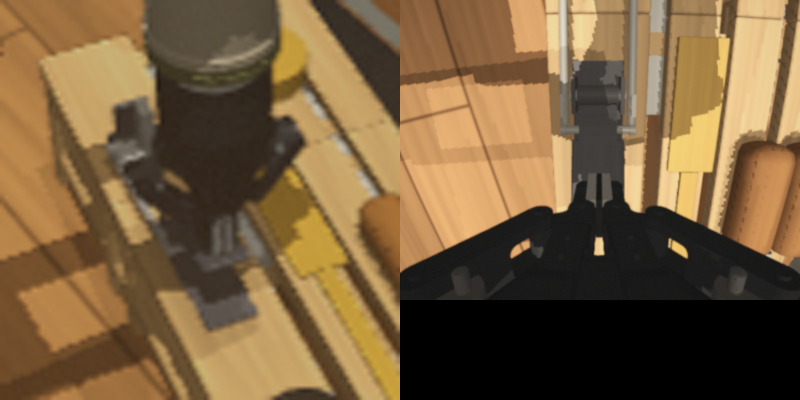

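The side and wrist pictures show the gap shut (a thin seam at the top of the wrist view), the loop still low and hooked, and the lever at about 0.4 rad. I press on to flat.

```bash
python3 -m jog '-0.0017 0 0.0033 0 0 0 0;-0.0016 0 0.0034 0 0 0 0;-0.0014 0 0.0035 0 0 0 0;-0.0012 0 0.0035 0 0 0 0;0 0 0 0 0 0 0' >/dev/null; python3 st.py
python3 -m jog '-0.001 0 0.0036 0 0 0 0;-0.0009 0 0.0036 0 0 0 0;-0.0007 0 0.0036 0 0 0 0;0 0 0 0 0 0 0' >/dev/null; python3 st.py
python3 -m jog '-0.0005 0 0.0025 0 0 0 0;0 0 0.0015 0 0 0 0;0 0 0 0 0 0 0' >/dev/null; python3 st.py
```

```text
t 22.825 tcpL [ -1.4 -61.3  41.2] tilt -0.007 bar [-42.9  23.2] F xyz L [ 0.4  0.2 -0.2] gap 0.4
t 23.325 tcpL [ -1.4 -63.7  30.6] tilt -0.007 bar [-45.4  12.5] F xyz L [-0.5  0.8  0.4] gap -0.1
t 23.7 tcpL [ -0.9 -64.2  27.9] tilt -0.007 bar [-45.8   9.9] F xyz L [-3.  -0.   4.9] gap 0.2
```

```bash
python3 -m jog '0 0 0.0015 0 0 0 0;0 0 0.0015 0 0 0 0;0 0 0 0 0 0 0' >/dev/null; python3 st.py
python3 -m jog '0 0 -0.004 0 0 0 0;0 0 -0.02 0 0 0 0;0 0 -0.05 0 0 0 0;0 0 -0.05 0 0 0 0;0.03 0 -0.03 0 0 0 0;0.05 0 0 0 0 0 0;0.05 0 0 0 0 0 0;0 0 0 0 0 0 0' >/dev/null; python3 st.py
python3 meas.py 9 bail,tab,pin,paddle
python3 - <<'E'
from lat import *
C={n:camera_params(n) for n in("side","top","wrist")}
for n in C: print(n,[(k,proj(C[n],W(0,*v))[0].round(1).tolist()) for k,v in(("bar",(105,12)),("tab",(84.5,49)),("pin",(-24.8,16.7)),("pad",(-65,28)))])
a=cv2.imread("pics/wrist9.png");b=cv2.imread("pics/side9.png")[130:230,190:290]
cv2.imwrite("pics/f9.png",np.hstack([a[:,90:430],cv2.resize(b,(384,384),interpolation=cv2.INTER_CUBIC)]))
E
```

```text
t 24.075 tcpL [ -0.6 -64.3  27.5] tilt -0.007 bar [-45.9   9.5] F xyz L [-11.2  -1.8  21.2] gap -0.1
t 25.075 tcpL [ -1.5  70.2 178. ] tilt -0.006 bar [ 88.6 160. ] F xyz L [ 0.  -0.2  0.4] gap -0.2
25.225 [600.4  93.8 307.8] [[0.21, 0.978, -0.001], [0.978, -0.21, -0.007], [-0.007, 0.0, -1.0]]
bail side[164.5 224.6]0.55 top[195.8 204.2]0.61 wrist[128.4 254.2]0.56 -> [608.9 132.2 140.8] err 1.3
tab side[162.3 225.1]0.78 top[166.1 303.4]0.71 wrist[154.6 252.6]0.59 -> [614.1  70.5 100.6] err 77.3
pin side[190.1 236.1]0.58 top[206.1 249.6]0.79 -> [572.7   5.6 163.8] err 1.4
paddle side[198.6 248. ]0.77 top[206.4 265.1]0.90 -> [576.9 -38.1 162.5] err 0.6
side [('bar', [164.9, 224.7]), ('tab', [160.6, 226.6]), ('pin', [192.5, 240.6]), ('pad', [199.6, 245.9])]
top [('bar', [195.2, 203.2]), ('tab', [194.4, 209.2]), ('pin', [204.8, 249.5]), ('pad', [207.3, 264.1])]
wrist [('bar', [129.4, 254.8]), ('tab', [157.0, 254.9]), ('pin', [250.3, 254.9]), ('pad', [288.0, 255.0])]
```

View pics/f9.png

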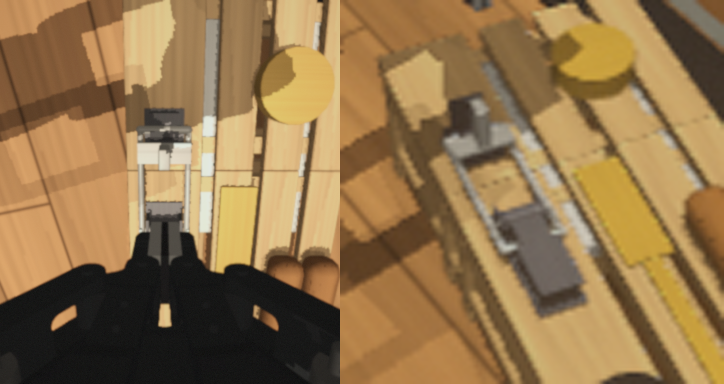

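The picture shows the lever flat, the bar at wrist (128,254) on its seat, and the seam closed. The arm is clear of everything.

```bash
python3 -c "
from bench import *
print(hand_in())"
```

```text
the job is handed in; nothing more can be done
None
```

The loop is hooked under the keeper's tooth, the lever is pressed flat and stayed down when I let go, and the last pictures show the extension's gap closed; the arm was clear of everything when I handed in, at about 25 s.

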